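# Push a parts bin down the kitting lane

### The arm

A 6-joint arm with a two-finger parallel gripper is mounted at the origin on the work surface. World frame = base frame: x ahead of the robot, y to its left, z up, the work surface at z = 0. Lengths are in m, angles in degrees, forces in N, time in s.
With the tool pointing down it reaches from about 0.4 to 0.825 m from the base axis. Payload 7 kg.
Tool frame: the origin (TCP) lies midway between the tips of the shut fingers; the grasp point (between the pads) lies 19 mm behind it (grip_depth is the distance from the TCP to the grasp point, in m); z points along the fingers, y is the direction in which the jaws open and shut (so a half turn about z gives the same grasp; the last joint's range is limited). The gripper opens to 88 mm and grips with 3 to 60 N. Pads are 19 mm wide; open, the fingers measure 130 mm over their backs; the gripper's body (78 mm by 193 mm) begins 47 mm behind the grasp point.
Start: joints at [80.105, 20.546, 0.682, 0, -70.136, -16.507], TCP at [0.3, 0.605, 0.227] pointing down, gripper open.
Joint ranges: [-176.03, 176.03], [-82.01, 121.73], [-58.28, 71.71], [-173.87, 95.51], [-174.79, -0.11], [-173.66, 173.66]. Speed limits (degrees/s): [136.94, 136.94, 172.46, 180, 180, 180].

### API

Orientations are given as [roll, pitch, yaw] about the fixed x, y, z axes, in that order (R = Rz(yaw) Ry(pitch) Rx(roll)).
In Python, from plant import * gives the robot as it stands.
- The arm moves only by the shell command python3 -m inch 'ROWS'. ROWS is JSON, a list of rows, each an object of numbers: "ax", "ay", "az": the turn, a rotation vector about the tool's x, y, z in degrees; "dx", "dy", "dz": the shift along the tool's x, y, z in mm; "fingers": the finger opening in mm, from 0 to 87.6. In form: [{"ax": .., "ay": .., "az": .., "dx": .., "dy": .., "dz": .., "fingers": ..}, ...]. A call has 1 to 8 rows; each row is the pose to reach, as a shift and turn from the pose commanded when the call began, along the tool's axes at that moment; what a row does not reach only later rows make up. A row lasts 1/8 s, in which the tool goes at most 62.5 mm and 10.7 degrees, less where a joint would pass 70% of its speed; a pose out of reach is approached as far as the arm can. A call with a gripper value outside its range is refused whole. The fingers move at their own pace and stop on an object; the grip force is fixed at half the most. Time passes only in rows, so rows that repeat a pose let the fingers close. It gives the time, the measured TCP pose, the force and the opening at its end, in the units of the state.
- get_obs(): the state, without advancing time (a new reading comes with each control period).
- snapshot(name): name is "side" or "top" or "wrist"; returns a dict with "image" (384x512x3 uint8, red, green, blue), "fx", "fy", "cx", "cy" (pixels), "rvec" (rotation vector, rad) and "tvec" (3), from world to camera coordinates, as OpenCV has them. Camera axes: x right, y down, z forward; pixel columns grow to the right and rows downward; lengths in m; the calibration is good to about 2 mm. A picture is of the moment at which its call begins. There is no depth.
- close_job(): hands the job in, once; it reports no verdict.
Trained networks look in the newest picture that a camera, given by its name, has taken for a name from the list of things; names that differ only in an ending like _2 or _b are one class to them, and where a whole thing is asked for, a point or a joint stands for the part that bears it (a point fixed in the world has none). Each returns a list of dicts, best first, with "score" (0 to 1); they miss things now and then, are a little off and sometimes report something else, mostly with a low value. They report only what shows in the picture. A call takes as long as a camera call. They do not tell look-alikes from the thing itself.
- search_frame(target, camera): "bbox" ([centre column, centre row, width, height] in pixels, round what is visible of it).
- trace(target, camera): "mask" (384x512 bool, what is visible of it) and "bbox" ([centre column, centre row, width, height] in pixels, round what is visible of it).
- landmark_of(target, camera): "position" ([column, row] in pixels: a listed point, or the origin of a listed thing).
The state is a dict: "clock": time; "joint_pos": joint angles; "qvel": joint speeds; "tau": joint torques, N m; "tool_pos": TCP position; "orientation": TCP orientation; "force": force on the tool from outside, world axes, zero at the start; "moment": the same for the moment, N m; "opening": finger opening in m.
Only numpy, scipy, OpenCV 4.12 (cv2) and the standard library are available. Lean on these libraries where they do the work, as an engineer would, in place of code of your own. Each camera call takes 0.05 s, during which the arm holds its last target.

### The job

With the fingertips, push the yellow parts bin down the lane of the kitting rack until it is up against the black end stop, without the bin or the robot ever touching either blue guide rail; it starts askew and off centre in front of the lane, so you will have to straighten it up before it goes in. Only push it gently along the plate: do not grip, lift or tip it, and leave everything else on the bench where it is. Finish with the hand clear of everything.

Things in the scene. Friction and masses are not known exactly. Their poses are not given: they have to be found in the camera images.
- bin: the yellow parts bin to push: open-topped plastic box filled with capacitors, 100 mm long (its x), 70 wide (its y), 55 high, walls 3 mm; 0.2 to 0.4 kg, ordinary plastic friction. Origin at the centre of its underside; its +x end leads down the lane. Starts up to 0.15 rad askew and 20 mm off the lane's centre line, wholly in front of the rails
- rack: kitting rack, fixed: aluminium plate 4 mm thick, 450 x 140 mm, with two blue guide rails and a black end stop. Origin on the bench, on the lane's centre line; +x points down the lane from mouth to stop (roughly to the robot's left), z up. Plate spans x -240 to +210 mm, rails x -40 to +202 mm; the bin starts on the bare plate before them. Bin against the stop: bin origin at x +142, y 0, z 4 mm
- rail_left: blue guide rail on the rack's +y side, 242 mm long, 10 mm thick, 20 mm high (top 24 mm above the bench); origin at the middle of its underside, at y = +50 mm of the rack; its inner face is at y = +45 mm. The lane between the rails is 90 mm wide
- rail_right: the same rail on the rack's -y side, origin at y = -50 mm of the rack, inner face at y = -45 mm
- mouth (a point): point on the plate's top, on the lane's centre line, level with the front ends of the rails (rack x = -40 mm)
- stop_face (a point): point on the plate's top, on the centre line, at the face of the black end stop (rack x = +192 mm; stop 90 mm wide, its top 44 mm above the bench)
- green_bin: bystander, leave alone: green parts bin, 100 x 70 x 55 mm; origin at the centre of its underside
- spool: bystander, leave alone: solder spool standing on end, diameter 60, height 45 mm; origin at the centre of its underside
- jar: bystander, leave alone: small jar, diameter 44, height 50 mm; origin at the centre of its underside
- screwdriver: bystander, leave alone: screwdriver with red handle lying down, 180 mm long, along its x; handle towards its -x, blade towards +x; origin at the centre of its underside
- brush: bystander, leave alone: brush lying down, 160 mm long, along its x; origin at the centre of its underside
- multimeter: bystander, leave alone: red and black multimeter lying flat, 170 (x) x 80 (y) x 37 mm; origin at the centre of its underside
- stand: bystander, leave alone: soldering clamp stand with crossbar, foot 90 x 60 mm, crossbar 170 mm long along its y, 95 mm high; origin at the centre of its underside
Not all that is in view belongs to the job. What is shaped like the bin but orange, purple or red is not meant.

How it is judged (in metres and radians):
On the way:
1. the bin, flat on the plate, has been pushed half way into the lane (x of bin in the frame of rack between 0.02 and 0.12 m and y of bin in the frame of rack between -0.012 and 0.012 m and z of bin in the frame of rack below 0.008 m), for 0.02 s.
At the end, for the whole second after the job is handed in: the bin stands flat and still between the rails, its leading end within 10 mm of the end stop (x of bin in the frame of rack between 0.132 and 0.146 m and y of bin in the frame of rack between -0.012 and 0.012 m and angle between the x axis of bin and the x axis of rack, either way round below 0.2 rad and z of bin in the frame of rack below 0.007 m and angle between bin's own z axis and vertical below 0.05 rad and linear speed of bin below 0.01 m/s); the robot touches nothing.
It fails at once if the bin, the robot or anything else touches a guide rail (contact force between any of rail_left, rail_right and anything else above 0.3 N).
It fails at once if the bin is lifted off the plate (6 mm) or tipped (0.12 rad) (z of bin in the frame of rack above 0.01 m or angle between bin's own z axis and vertical above 0.12 rad).
It fails at once if the bin is gripped or shoved hard: more than 35 N between fingers and bin (contact force between the fingers and bin above 35 N).
It fails at once if a bystander is moved by more than 12 mm (distance of any of green_bin, spool, jar, screwdriver, brush, multimeter, stand from where it was at the start of the episode above 0.012 m).
It also fails if it takes over 56 s, if anything falls off the work surface, if the arm or the gripper's body presses on something with over 40 N, if the wrist force passes 120 N, or if a joint passes its speed limit or range.

## Working session

There is one attempt and no reset: what is moved stays moved. The work goes in short steps, Python scripts to look and compute and a shell command to move; the robot and the scene stay as the last step left them, time stands still between calls to the robot, and variables do not carry over. Pictures are saved under pics/ and viewed, and the job is handed in when it is done.

```bash
ls; mkdir -p pics
cat > h.py <<'E'
from plant import *
import numpy as np, cv2
def save(name,fn):
    s=snapshot(name); cv2.imwrite('pics/'+fn,s['image'][:,:,::-1]); return s
def ray(s,px,z):
    R=cv2.Rodrigues(np.array(s['rvec'],float))[0]; t=np.array(s['tvec'],float).ravel()
    d=R.T@np.array([(px[0]-s['cx'])/s['fx'],(px[1]-s['cy'])/s['fy'],1.0]); c=-R.T@t
    return c+d*(z-c[2])/d[2]
def proj(s,P):
    K=np.array([[s['fx'],0,s['cx']],[0,s['fy'],s['cy']],[0,0,1]],float)
    return cv2.projectPoints(np.array(P,float).reshape(-1,3),np.array(s['rvec'],float),np.array(s['tvec'],float),K,None)[0].reshape(-1,2)
E
python3 - <<'E'
from h import *
print(get_obs())
for c in ['side','top','wrist']:
    s=save(c,c+'0.png'); print(c,s['fx'],s['rvec'],s['tvec'])
for c in ['top','side']:
  for n in ['bin','rack','rail_left','rail_right','mouth','stop_face']:
    print(c,n,[(np.round(d['position'],1),round(d['score'],2)) for d in landmark_of(n,c)][:4])
E
```

```text
pics
{'clock': 0.0, 'joint_pos': array([ 8.01062213e+01,  2.05922975e+01,  6.34954036e-01, -1.94504140e-02,
       -7.01369370e+01, -1.65065687e+01]), 'qvel': array([ 0.01308584,  0.07087401,  0.0067902 , -0.05087074,  0.0480861 ,
       -0.00606957]), 'tau': array([ 1.85792938e-03, -5.82717919e+01,  2.93053794e+01,  6.99704424e+00,
        6.73410657e-03, -1.72020459e-04]), 'tool_pos': array([0.29994727, 0.60415479, 0.22562404]), 'orientation': array([ 1.79904410e+02, -9.25888455e-03, -2.64069635e+01]), 'force': array([ 0.27004831, -0.67023065,  0.74632522]), 'moment': array([ 0.06023448,  0.03698056, -0.00342303]), 'opening': 0.08763648480128444}
side 428.49246498474366 [ 0.02025925 -2.93246774  1.06961525] [0.55478063 0.02702319 1.36646948]
top 404.5736481478797 [ 2.20582829 -2.15355317  0.05788808] [-0.01949717  0.57046017  1.45412345]
wrist 283.173215604122 [-1.56807607  2.52760308  0.35330104] [ 0.6742154  -0.03363897  0.38941538]
top bin [(array([320.2, 250.7]), 0.94), (array([304.8, 130.9]), 0.93), (array([297.1, 193.1]), 0.78), (array([360.3, 218.4]), 0.55)]
top rack [(array([259.5, 186.1]), 0.84), (array([243. , 143.4]), 0.37)]
top rail_left [(array([233.3, 198.4]), 0.7)]
top rail_right [(array([242.2, 169.2]), 0.55)]
top mouth [(array([266.9, 187.5]), 0.84), (array([220.3, 212.8]), 0.36)]
top stop_face [(array([205.9, 174. ]), 0.83)]
side bin [(array([284. , 113.5]), 0.89), (array([320.8, 145.7]), 0.81), (array([194.5, 151.1]), 0.79), (array([263.9, 158.6]), 0.65)]
side rack [(array([255.3, 194.1]), 0.93)]
side rail_left [(array([269.2, 214.8]), 0.84)]
side rail_right [(array([233.5, 208.6]), 0.77)]
side mouth [(array([260.1, 182.6]), 0.88), (array([250.6, 105. ]), 0.19)]
side stop_face [(array([243.1, 241.3]), 0.92), (array([200.7, 202.5]), 0.61)]
```

View pics/top0.png

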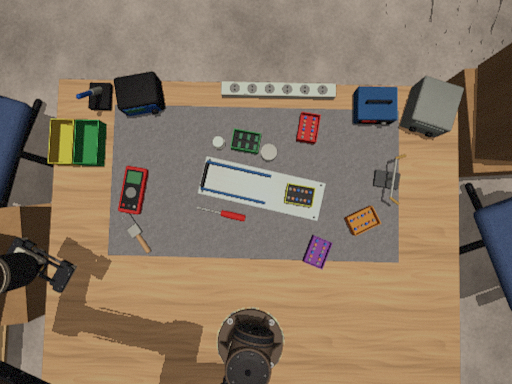

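View pics/side0.png

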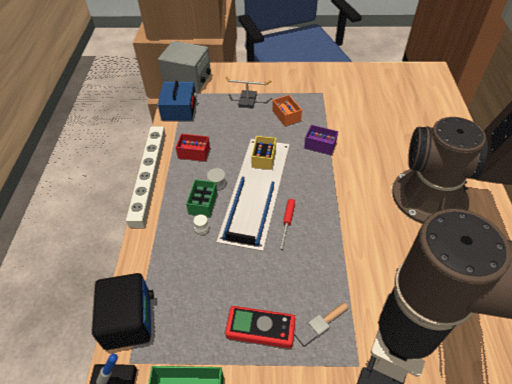

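View pics/wrist0.png

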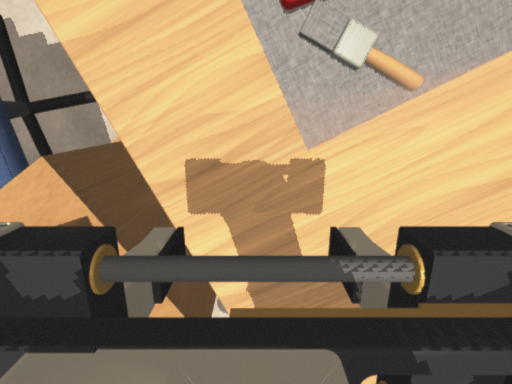

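Run:
```python
from h import *
for c in ['top','side']:
    s=save(c,c+'1.png'); im=s['image']
    if c=='top': crop=im[145:230,185:340]; 
    else: crop=im[125:255,205:305]
    k=5 if c=='top' else 4
    cv2.imwrite(f'pics/{c}crop.png',cv2.resize(crop,None,fx=k,fy=k,interpolation=cv2.INTER_CUBIC)[:,:,::-1])
    for n in ['rack','rail_left','rail_right','bin']:
        for d in trace(n,c)[:4]:
            m=d['mask'].astype(np.uint8); cs,_=cv2.findContours(m,0,2); cc=max(cs,key=cv2.contourArea)
            r=cv2.minAreaRect(cc)
            z={'rack':.004,'rail_left':.024,'rail_right':.024,'bin':.059}[n]
            b=cv2.boxPoints(r)
            print(c,n,round(d['score'],2),np.round(r[0],1),[np.round(ray(s,p,z)[:2],4).tolist() for p in b])
    for n,z in [('mouth',.004),('stop_face',.004),('rack',0),('rail_left',.004),('rail_right',.004),('bin',.004)]:
        print(c,n,[(np.round(ray(s,d['position'],z)[:2],4).tolist(),round(d['score'],2)) for d in landmark_of(n,c)][:4])
```

```text
top rack 0.93 [261.4 188.4] [[0.5259, 0.2071], [0.6666, 0.181], [0.5787, -0.2642], [0.4397, -0.2356]]
top rack 0.65 [245.7 141.3] [[0.6942, 0.0918], [0.7743, 0.0797], [0.7574, -0.025], [0.6776, -0.0126]]
top rail_left 0.52 [209. 190.] [[0.5411, 0.1577], [0.5411, 0.1577], [0.5409, 0.1649], [0.5409, 0.1649]]
top rail_right 0.6 [238.9 169. ] [[0.6382, 0.1701], [0.6493, 0.1679], [0.602, -0.0599], [0.591, -0.0577]]
top bin 0.8 [317.1 251.9] [[0.2992, -0.1758], [0.3905, -0.2108], [0.3642, -0.2816], [0.2732, -0.2465]]
top bin 0.8 [362.1 221. ] [[0.4523, -0.3199], [0.4996, -0.419], [0.4347, -0.4488], [0.3877, -0.35]]
top bin 0.62 [308.4 128.1] [[0.7231, -0.1469], [0.8278, -0.1657], [0.815, -0.236], [0.7105, -0.2169]]
top bin 0.61 [299.5 195.3] [[0.5023, -0.1073], [0.572, -0.1198], [0.5542, -0.2206], [0.4847, -0.2078]]
top mouth [([0.5541, -0.0512], 0.62)]
top stop_face [([0.6035, 0.1907], 0.63)]
top rack [([0.5649, -0.0148], 0.77)]
top rail_left [([0.5194, 0.077], 0.63)]
top rail_right [([0.6222, 0.0397], 0.62), ([0.52, 0.0825], 0.48)]
top bin [([0.7786, -0.184], 0.97), ([0.4424, -0.3888], 0
[... 556 characters left out ...]
3869], [0.4418, 0.4129], [0.4579, 0.498]]
side rail_right 0.46 [253.2 193.1] [[0.6614, 0.1928], [0.5939, -0.2639], [0.4371, -0.2045], [0.5325, 0.231]]
side bin 0.75 [319.9 139.6] [[0.4016, -0.1539], [0.3736, -0.2772], [0.2706, -0.238], [0.3033, -0.1189]]
side bin 0.57 [262.3 152.6] [[0.5764, -0.0683], [0.5624, -0.2182], [0.4851, -0.1998], [0.504, -0.0524]]
side mouth [([0.54, -0.0486], 0.77)]
side stop_face [([0.5901, 0.1777], 0.56)]
side rack [([0.5618, -0.0197], 0.79)]
side rail_left [([0.5178, 0.0885], 0.81), ([0.5866, 0.1689], 0.4)]
side rail_right [([0.62, 0.0545], 0.49)]
side bin [([0.4513, -0.3858], 0.86), ([0.3268, -0.2377], 0.65), ([0.771, -0.1749], 0.63), ([0.5382, -0.1525], 0.62)]
```

View pics/topcrop.png

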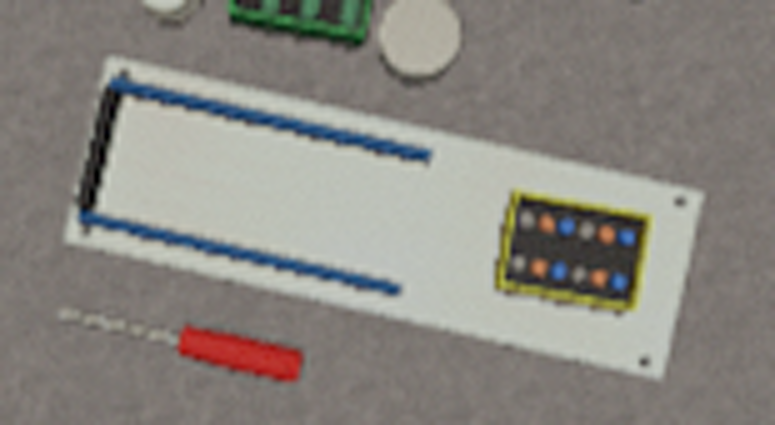

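View pics/sidecrop.png

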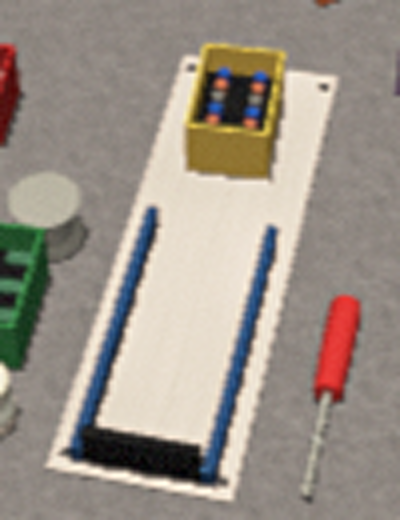

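```bash
cat >> h.py <<'E'
from scipy.optimize import minimize
def T(p,L):  # pose (x,y,yawdeg), local pts
    c,s_=np.cos(np.radians(p[2])),np.sin(np.radians(p[2])); L=np.array(L,float)
    return np.c_[p[0]+c*L[:,0]-s_*L[:,1],p[1]+s_*L[:,0]+c*L[:,1],L[:,2]]
def box(x0,x1,y0,y1,z0,z1): return [(x,y,z) for x in(x0,x1) for y in(y0,y1) for z in(z0,z1)]
PLATE=[box(-.24,.21,-.07,.07,.004,.004)]
RAILS=[box(-.04,.202,.045,.055,.004,.024),box(-.04,.202,-.055,-.045,.004,.024)]
BIN=[box(-.05,.05,-.035,.035,.004,.059)]
def render(s,p,boxes,S=4):
    h,w=s['image'].shape[:2]; im=np.zeros((h*S,w*S),np.uint8)
    for b in boxes:
        q=proj(s,T(p,b)); q=(q+.5)*S-.5
        hull=cv2.convexHull(q.astype(np.float32))[:,0]
        cv2.fillConvexPoly(im,np.round(hull*16).astype(np.int32),255,shift=4)
    return cv2.resize(im,(w,h),interpolation=cv2.INTER_AREA).astype(float)/255
def fit(views,p0,boxes):
    u=np.array([.004,.004,2.])
    f=lambda v: sum(np.abs(render(s,np.array(p0)+v*u,boxes)-m)[w].sum() for s,m,w in views)
    best=None
    for k in range(2):
        r=minimize(f,np.zeros(3) if best is None else best.x,method='Nelder-Mead',options=dict(initial_simplex=(0 if best is None else best.x)+np.array([[0,0,0],[2,0,0],[0,2,0],[0,0,2.]])*(1 if k==0 else -.4),maxiter=150,xatol=.005,fatol=.05))
        best=r
    return np.array(p0)+best.x*u,best.fun
def hsv(s): return cv2.cvtColor(cv2.GaussianBlur(s['image'],(1,1),0),cv2.COLOR_RGB2HSV).astype(int)
def yellow(s): 
    h=hsv(s); return (h[...,0]>20)&(h[...,0]<34)&(h[...,1]>110)&(h[...,2]>60)
def blue(s):
    h=hsv(s); return (h[...,0]>98)&(h[...,0]<122)&(h[...,1]>90)
def near(s,p,boxes,r):
    m=(render(s,p,boxes,1)>.1).astype(np.uint8); return cv2.dilate(m,np.ones((r,r)))>0
def binmask(s,w):
    m=(yellow(s)&w).astype(np.uint8); cs,_=cv2.findContours(m,0,2); cs=[c for c in cs if cv2.contourArea(c)>4]
    o=np.zeros_like(m); cv2.fillPoly(o,[cv2.convexHull(np.vstack(cs))],1); return o.astype(float)
def rackrel(rp,bp):
    c,s_=np.cos(np.radians(rp[2])),np.sin(np.radians(rp[2])); d=bp[:2]-rp[:2]
    return np.round([1000*(c*d[0]+s_*d[1]),1000*(-s_*d[0]+c*d[1]),bp[2]-rp[2]],2)
E
cat > m.py <<'E'
from h import *
R0=[.563,-.017,78.9];B0=[.535,-.16,78]
vs={}
for c in ['top','side']:
    s=snapshot(c); vs[c]=s
    tr=trace('rack',c)[0]['mask'].astype(np.uint8); cs,_=cv2.findContours(tr,0,2); hull=cv2.convexHull(max(cs,key=cv2.contourArea))
    wr=near(s,R0,RAILS,15); mr=(blue(s)&wr).astype(float)
    wb=near(s,B0,BIN,25); mb=binmask(s,wb)
    s['r']=(s,mr,wr); s['b']=(s,mb,wb)
    r,e=fit([s['r']],R0,RAILS); b,e2=fit([s['b']],B0,BIN)
    print(c,'rails',np.round(r,4),round(e,1),mr.sum(),'bin',np.round(b,4),round(e2,1),mb.sum(),'rel',rackrel(r,b))
r,e=fit([vs[c]['r'] for c in vs],R0,RAILS); b,e2=fit([vs[c]['b'] for c in vs],B0,BIN)
print('both',np.round(r,4),np.round(b,4),rackrel(r,b))
E
python3 m.py
python3 - <<'E'
from h import *
s=snapshot('wrist');o=get_obs()
R=cv2.Rodrigues(np.array(s['rvec']))[0];c=-R.T@np.array(s['tvec'])
from scipy.spatial.transform import Rotation as Ro
Rt=Ro.from_euler('xyz',o['orientation'],degrees=True).as_matrix()
print('cam in tool',Rt.T@(c-o['tool_pos']));print('cam axes in tool\n',np.round(Rt.T@R.T,3));print('tool\n',np.round(Rt,3))
E
```

```text
cam in tool [ 0.07409111  0.00050394 -0.15793162]
cam axes in tool
 [[ 0.001 -0.962 -0.274]
 [ 1.     0.001 -0.001]
 [ 0.001 -0.274  0.962]]
tool
 [[ 0.896 -0.445 -0.   ]
 [-0.445 -0.896 -0.   ]
 [-0.     0.    -1.   ]]Traceback (most recent call last):
  File "m.py", line 6, in <module>
    tr=trace('rack',c)[0]['mask'].astype(np.uint8); cs,_=cv2.findContours(tr,0,2); hull=cv2.convexHull(max(cs,key=cv2.contourArea))
       ~~~~~~~~~~~~~~~^^^
IndexError: list index out of range
```

```bash
sed -i '/tr=trace/d' m.py; time python3 m.py
```

```text
top rails [ 5.568e-01 -1.240e-02  7.825e+01] 167.4 266.0 bin [ 0.5309 -0.1629 80.8875] 28.1 589.0 rel [-152.7    -5.25    2.64]
side rails [ 5.56900e-01 -9.80000e-03  7.90387e+01] 254.5 378.0 bin [ 0.5284 -0.1635 83.1087] 34.7 701.0 rel [-156.32   -1.28    4.07]
both [ 5.56800e-01 -1.23000e-02  7.86885e+01] [ 0.5299 -0.1627 81.8529] [-152.78   -3.1     3.16]
real	0m8.484s
user	0m7.672s
sys	0m1.892s
```

Only the yellow bin at top-view (299,194) fits. The purple (318,252), orange (362,221) and red (308,128) bins are decoys, and the enlarged crop confirms that the yellow one stands on the plate before the rails. I'll move the wrist camera over it next for a finer measurement.

```bash
python3 -m inch '[{"dx":318,"dy":255,"az":82,"fingers":40},{"dx":318,"dy":255,"az":82,"fingers":40},{"dx":318,"dy":255,"az":82,"fingers":40},{"dx":318,"dy":255,"az":82,"fingers":40},{"dx":318,"dy":255,"az":82,"fingers":40},{"dx":318,"dy":255,"az":82,"fingers":40},{"dx":318,"dy":255,"az":82,"fingers":40},{"dx":318,"dy":255,"az":82,"fingers":40}]'
```

```text
$[0]: bad value
```

```bash
python3 -m inch '[{"ax":0,"ay":0,"az":10,"dx":39,"dy":31,"dz":0,"fingers":40},{"ax":0,"ay":0,"az":20,"dx":78,"dy":62,"dz":0,"fingers":40},{"ax":0,"ay":0,"az":30,"dx":118,"dy":94,"dz":0,"fingers":40},{"ax":0,"ay":0,"az":40,"dx":160,"dy":128,"dz":0,"fingers":40},{"ax":0,"ay":0,"az":50,"dx":200,"dy":160,"dz":0,"fingers":40},{"ax":0,"ay":0,"az":60,"dx":240,"dy":192,"dz":0,"fingers":40},{"ax":0,"ay":0,"az":70,"dx":280,"dy":224,"dz":0,"fingers":40},{"ax":0,"ay":0,"az":80,"dx":318,"dy":255,"dz":0,"fingers":40}]'
```

```text
clock: 3.1
tool_pos: [0.4721, 0.2332, 0.2269]
orientation: [-180.0, 0.0, -106.7]
force: [0.9, 0.4, -0.3]
opening: 0.0401
```

```bash
python3 -m inch '[{"ax":0,"ay":0,"az":10,"dx":38,"dy":-34,"dz":0,"fingers":40},{"ax":0,"ay":0,"az":21,"dx":76,"dy":-67,"dz":0,"fingers":40},{"ax":0,"ay":0,"az":31,"dx":114,"dy":-100,"dz":0,"fingers":40},{"ax":0,"ay":0,"az":42,"dx":152,"dy":-134,"dz":0,"fingers":40},{"ax":0,"ay":0,"az":52,"dx":190,"dy":-168,"dz":0,"fingers":40},{"ax":0,"ay":0,"az":63,"dx":228,"dy":-201,"dz":0,"fingers":40},{"ax":0,"ay":0,"az":73,"dx":265,"dy":-234,"dz":0,"fingers":40},{"ax":0,"ay":0,"az":84,"dx":303,"dy":-268,"dz":0,"fingers":40}]'
python3 - <<'E'
from h import *
import pickle
s=save('wrist','w1.png'); pickle.dump(s,open('w1.pkl','wb')); print(get_obs()['tool_pos'],get_obs()['orientation'])
E
```

```text
clock: 4.1
tool_pos: [0.6437, -0.1331, 0.2267]
orientation: [180.0, 0.0, 169.5]
force: [-0.0, 1.1, -0.4]
opening: 0.0396
[ 0.64535037 -0.13787564  0.22594352] [-1.79893044e+02  6.99808493e-03  1.68854067e+02]
```

View pics/w1.png

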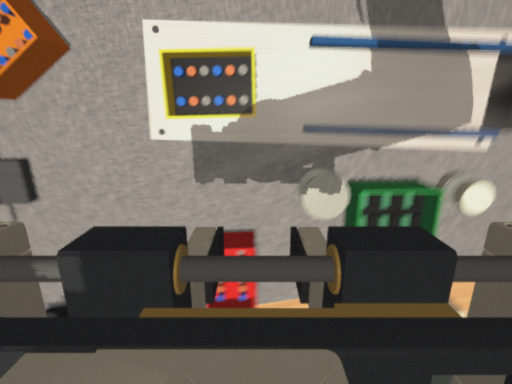

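```bash
cat > mw.py <<'E'
from h import *
import pickle,sys
s=pickle.load(open('w1.pkl','rb'))
R0=[.560,-.014,78.9];B0=[.530,-.163,81]
wr=near(s,R0,RAILS,17); wr[:, 485:]=False; mr=(blue(s)&wr).astype(float)
wb=near(s,B0,BIN,35); mb=binmask(s,wb)
r,e=fit([(s,mr,wr)],R0,RAILS); b,e2=fit([(s,mb,wb)],B0,BIN)
print(np.round(r,4),e,mr.sum(),np.round(b,4),e2,mb.sum(),rackrel(r,b))
im=cv2.resize(s['image'][:200,120:],None,fx=2,fy=2)[:,:,::-1].copy()
def dr(p,boxes,col):
    for bx in boxes:
        q=cv2.convexHull(((proj(s,T(p,bx))-[120,0]+.5)*2-.5).astype(np.float32))
        cv2.polylines(im,[np.round(q).astype(int)],True,col,1)
dr(r,RAILS,(0,0,255));dr(r,PLATE,(0,255,0));dr(b,BIN,(255,0,255))
cv2.imwrite('pics/w1o.png',im)
E
python3 mw.py
```

```text
[ 0.6025  0.2154 85.7739] 1147.0 1147.0 [ 0.5306 -0.1649 80.853 ] 106.14117647058822 6473.0 [-384.53   43.68   -4.92]
```

View pics/w1o.png

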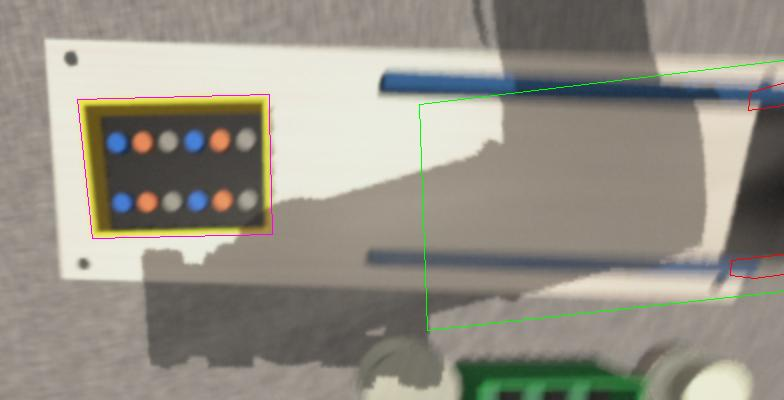

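```bash
cat >> h.py <<'E'
def fitb(views,p0,boxes,sig=(6,2,.7)):
    p=np.array(p0,float)
    for k,sg in enumerate(sig):
        u=np.array([.006,.006,1.])/(k+1)
        g=lambda a: cv2.GaussianBlur(a,(0,0),sg)
        ms=[g(m) for _,m,_ in views]
        f=lambda v: sum((((g(render(s,p+v*u,boxes))-M)[w])**2).sum() for (s,_,w),M in zip(views,ms))
        r=minimize(f,np.zeros(3),method='Nelder-Mead',options=dict(initial_simplex=np.array([[0,0,0],[1,0,0],[0,1,0],[0,0,1.]]),maxiter=120,xatol=.003,fatol=1e-3))
        p=p+r.x*u
    return p,r.fun
E
cat > a.py <<'E'
import re
t=open('mw.py').read()
t=t.replace("r,e=fit([(s,mr,wr)],R0,RAILS)","r,e=fitb([(s,mr,wr)],R0,RAILS)").replace("RAILS,17","RAILS,25")
t+="""
cn=[ray(s,(120+(x-.5+.5)/2-.25,(y)/2-.25),.004) for x,y in[(46,39),(61,279)]]
print('plate corners meas',np.round(cn,4)); print('plate pred',np.round(T(r,[(-.24,.07,.004),(-.24,-.07,.004)]),4)); cv2.imwrite('pics/mr.png',mr*255)
"""
open('mw.py','w').write(t)
t=open('m.py').read()
t=t.replace("fit([s['r']]","fitb([s['r']]").replace("fit([vs[c]['r'] ","fitb([vs[c]['r'] ").replace("snapshot(c)","pickle_or(c)")
t=t.replace("vs={}","vs={}\nimport pickle\ndef pickle_or(c):\n    s=snapshot(c); pickle.dump(s,open(c+'.pkl','wb')); return s")
open('m.py','w').write(t)
E
python3 a.py; python3 mw.py; python3 m.py
```

```text
[ 0.6235  0.2578 77.4456] 1016.1388949491214 1147.0 [ 0.5306 -0.1649 80.853 ] 106.14117647058822 6473.0 [-432.71   -1.17    3.41]
plate corners meas [[ 0.4397 -0.2328  0.004 ]
 [ 0.5765 -0.2637  0.004 ]]
plate pred [[0.503  0.0387 0.004 ]
 [0.6396 0.0083 0.004 ]]
top rails [5.15200e-01 1.80000e-03 7.89888e+01] 46.0 82.0 bin [ 0.5308 -0.1631 80.9088] 28.3 589.0 rel [-158.82  -46.86    1.92]
side rails [ 5.56000e-01 -9.50000e-03  7.88022e+01] 99.2 364.0 bin [ 0.5286 -0.1632 83.3289] 36.1 708.0 rel [-156.08   -2.88    4.53]
both [5.18100e-01 1.93000e-02 7.84476e+01] [ 0.5299 -0.163  81.9148] [-176.18  -48.11    3.47][ WARN:0@2.845] global loadsave.cpp:1063 imwrite_ Unsupported depth image for selected encoder is fallbacked to CV_8U.
```

View pics/w1o.png

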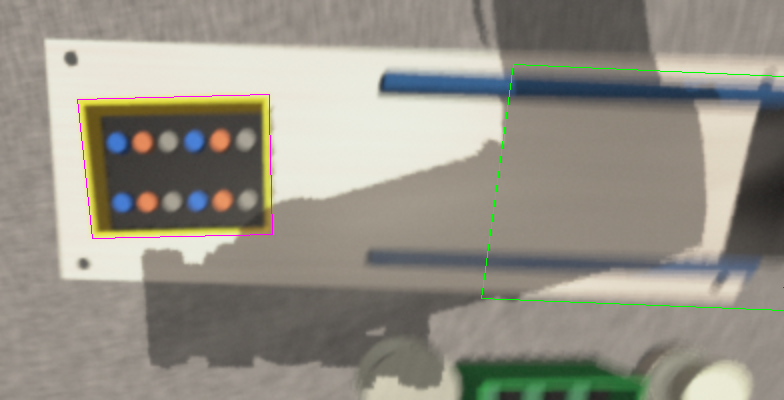

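Run:
```python
from h import *
import pickle
s=snapshot('wrist'); pickle.dump(s,open('w1.pkl','wb'))
o=get_obs();print(o['tool_pos'],o['orientation'],o['clock'])
im=s['image']
cv2.imwrite('pics/wa.png',cv2.resize(im[10:150,135:325],None,fx=4,fy=4,interpolation=cv2.INTER_CUBIC)[:,:,::-1])
cv2.imwrite('pics/wb.png',cv2.resize(im[20:160,322:512],None,fx=4,fy=4,interpolation=cv2.INTER_CUBIC)[:,:,::-1])
```

```text
[ 0.64305493 -0.13264818  0.2258743 ] [-1.79993301e+02 -5.49737740e-02  1.69777931e+02] 4.3
```

View pics/wa.png

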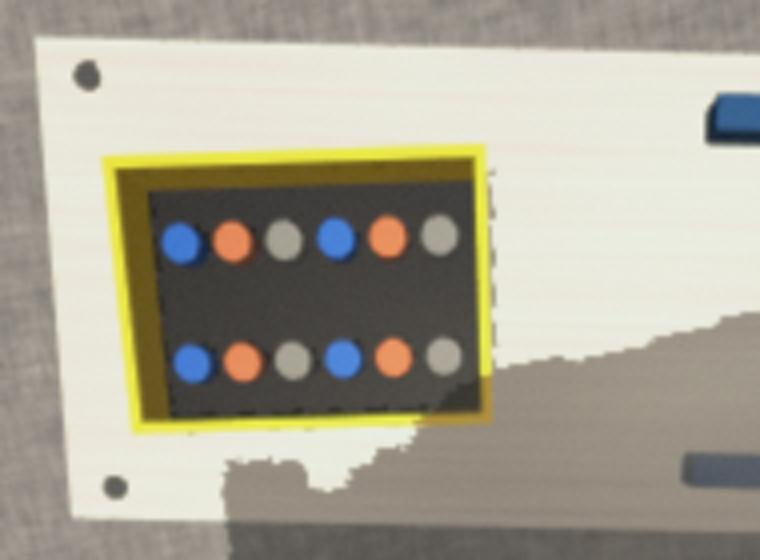

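View pics/wb.png

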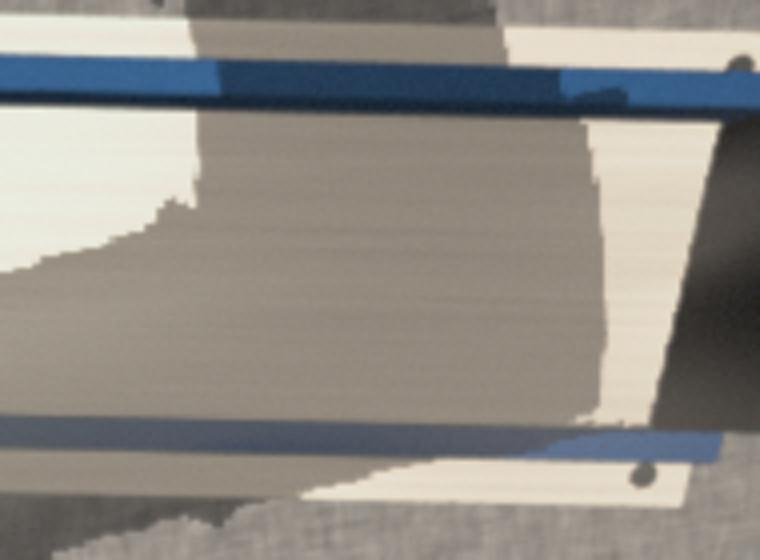

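```bash
cat > pf.py <<'E'
from h import *
import pickle
from scipy.optimize import least_squares
s=pickle.load(open('w1.pkl','rb'))
def A(u,v): return np.array([135+(u+.5)/4-.5,10+(v+.5)/4-.5])
def B(u,v): return np.array([322+(u+.5)/4-.5,20+(v+.5)/4-.5])
pts=[(A(36,38),(-.24,.07,.004)),(A(72,517),(-.24,-.07,.004)),(B(683,506),(.21,-.07,.004)),(B(720,122),(.192,.045,.004)),(B(652,425),(.192,-.045,.004))]
lines=[(B(0,55),.055,.024),(B(560,70),.055,.024),(B(0,103),.045,.004),(B(580,118),.045,.004),(B(0,416),-.045,.004),(B(500,428),-.045,.004),(B(0,448),-.055,.024),(B(500,458),-.055,.024)]
def res(p):
    r=list((proj(s,T(p,[l for _,l in pts]))-np.array([q for q,_ in pts])).ravel())
    for q,y,z in lines:
        a,b=proj(s,T(p,[(-.04,y,z),(.2,y,z)])); n=np.array([-(b-a)[1],(b-a)[0]])/np.linalg.norm(b-a); r.append(n@(q-a))
    return np.array(r)
f=least_squares(res,[.56,-.014,78.9],x_scale=[.01,.01,1.]); r=f.x
bp=[A(103,157),A(486,145),A(492,423),A(134,432)]; bl=[(-.05,.035,.059),(.05,.035,.059),(.05,-.035,.059),(-.05,-.035,.059)]
g=least_squares(lambda p:(proj(s,T(p,bl))-np.array(bp)).ravel(),[.53,-.163,81],x_scale=[.01,.01,1.]); b=g.x
print(np.round(r,4),np.round(f.fun,1)); print(np.round(b,4),np.round(g.fun,1)); print(rackrel(r,b))
E
python3 pf.py
```

```text
[ 5.56000e-01 -1.11000e-02  7.85016e+01] [ 0.3 -0.1  0.7  0.3  0.2  0.  -0.3  0.4 -1.   0.7  0.9  1.4 -1.1 -0.6
  0.5  0.9 -0.2 -0.3]
[ 0.5298 -0.1634 81.2029] [-0.3 -0.5  0.3 -0.3  0.5  0.3 -0.4  0.6]
[-154.41   -4.64    2.7 ]
```

```bash
python3 -m inch '[{"ax":0,"ay":0,"az":1,"dx":20,"dy":-26,"dz":20,"fingers":40},{"ax":0,"ay":0,"az":1,"dx":40,"dy":-51,"dz":50,"fingers":40},{"ax":0,"ay":0,"az":1,"dx":40,"dy":-51,"dz":95,"fingers":40},{"ax":0,"ay":0,"az":1,"dx":40,"dy":-51,"dz":135,"fingers":40},{"ax":0,"ay":0,"az":1,"dx":40,"dy":-51,"dz":135,"fingers":40},{"ax":0,"ay":0,"az":1,"dx":40,"dy":-51,"dz":135,"fingers":40}]'
cat >> h.py <<'E'
RK=np.array([.5560,-.0111,78.50])
def tcp():
    o=get_obs(); print('rack-frame tcp',rackrel(RK,np.r_[o['tool_pos'][:2],o['orientation'][2]]),'z',round(1000*o['tool_pos'][2],1),'F',np.round(o['force'],1),o['clock'])
E
python3 - <<'E'
from h import *
tcp()
save('wrist','w2.png')
tcp();
E
```

```text
clock: 5.05
tool_pos: [0.5959, -0.1742, 0.0934]
orientation: [-180.0, 0.1, 169.0]
force: [-0.3, 0.3, 0.6]
opening: 0.0398
rack-frame tcp [-151.9   -71.59   90.47] z 93.4 F [-0.3  0.3  0.6] 5.05
rack-frame tcp [-151.96  -71.97   90.45] z 93.8 F [-0.4  0.2  0.1] 5.1
```

View pics/w2.png

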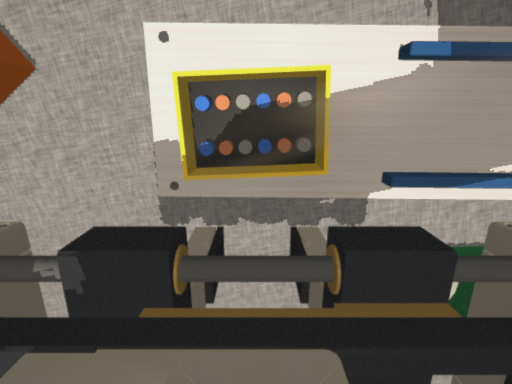

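```bash
python3 -m inch '[{"ax":0,"ay":0,"az":0.5,"dx":0,"dy":-2,"dz":31,"fingers":40},{"ax":0,"ay":0,"az":0.5,"dx":0,"dy":-2,"dz":58,"fingers":40},{"ax":0,"ay":0,"az":0.5,"dx":4,"dy":-2,"dz":62,"fingers":40},{"ax":0,"ay":0,"az":0.5,"dx":9,"dy":-2,"dz":62,"fingers":40},{"ax":0,"ay":0,"az":0.5,"dx":13,"dy":-2,"dz":62,"fingers":40},{"ax":0,"ay":0,"az":0.5,"dx":16,"dy":-2,"dz":62,"fingers":40},{"ax":0,"ay":0,"az":0.5,"dx":18,"dy":-2,"dz":62,"fingers":40},{"ax":0,"ay":0,"az":0.5,"dx":20,"dy":-2,"dz":62,"fingers":40}]'
python3 - <<'E'
from h import *
tcp()
save('wrist','w3.png')
E
```

```text
clock: 6.1
tool_pos: [0.5755, -0.173, 0.0301]
orientation: [-180.0, 0.1, 168.4]
force: [2.7, -1.5, 0.9]
opening: 0.0403
rack-frame tcp [-154.73  -51.43   89.88] z 30.1 F [ 2.7 -1.5  0.9] 6.1
```

View pics/w3.png

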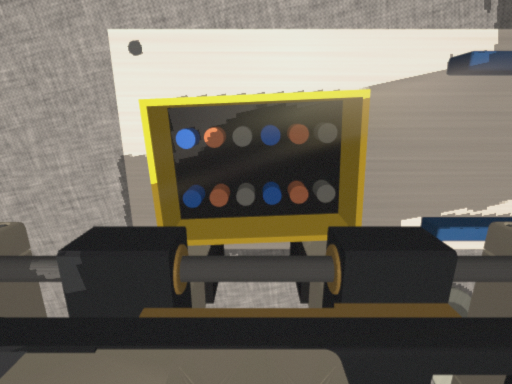

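```bash
python3 -m inch '[{"ax":0,"ay":0,"az":0,"dx":1,"dy":0,"dz":0,"fingers":40},{"ax":0,"ay":0,"az":0,"dx":2,"dy":0,"dz":0,"fingers":40},{"ax":0,"ay":0,"az":0,"dx":3,"dy":0,"dz":0,"fingers":40},{"ax":0,"ay":0,"az":0,"dx":4,"dy":0,"dz":0,"fingers":40},{"ax":0,"ay":0,"az":0,"dx":5,"dy":0,"dz":0,"fingers":40},{"ax":0,"ay":0,"az":0,"dx":6,"dy":0,"dz":0,"fingers":40},{"ax":0,"ay":0,"az":0,"dx":6.5,"dy":0,"dz":0,"fingers":40},{"ax":0,"ay":0,"az":0,"dx":6.5,"dy":0,"dz":0,"fingers":40}]'
python3 - <<'E'
from h import *
import pickle
tcp()
s=save('wrist','w4.png'); pickle.dump(s,open('w4.pkl','wb'))
E
```

```text
clock: 7.15
tool_pos: [0.5683, -0.1714, 0.0296]
orientation: [180.0, -0.0, 168.4]
force: [1.9, 0.0, 1.2]
opening: 0.0398
rack-frame tcp [-154.67  -44.04   89.85] z 29.6 F [1.9 0.  1.2] 7.15
```

View pics/w4.png

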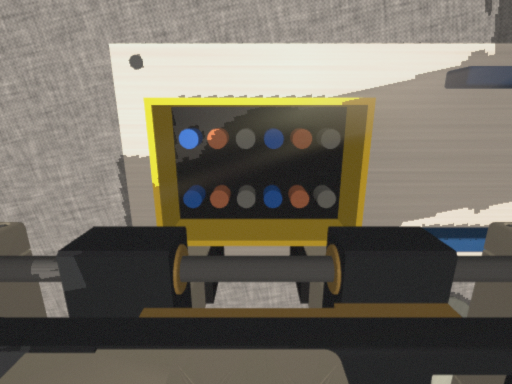

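```bash
python3 -m inch '[{"ax":0,"ay":0,"az":0,"dx":-8,"dy":0,"dz":0,"fingers":40},{"ax":0,"ay":0,"az":0,"dx":-30,"dy":0,"dz":0,"fingers":40},{"ax":0,"ay":0,"az":0,"dx":-40,"dy":20,"dz":-50,"fingers":40},{"ax":0,"ay":0,"az":0,"dx":-45,"dy":50,"dz":-100,"fingers":40},{"ax":0,"ay":0,"az":0,"dx":-50,"dy":70,"dz":-155,"fingers":40},{"ax":0,"ay":0,"az":0,"dx":-50,"dy":70,"dz":-180,"fingers":40},{"ax":0,"ay":0,"az":0,"dx":-50,"dy":70,"dz":-180,"fingers":40},{"ax":0,"ay":0,"az":0,"dx":-50,"dy":70,"dz":-180,"fingers":40}]'
python3 - <<'E'
from h import *
import pickle
tcp()
s=snapshot('wrist'); pickle.dump(s,open('w1.pkl','wb'));tcp()
im=s['image']
cv2.imwrite('pics/w5.png',im[:,:,::-1])
E
```

```text
clock: 8.2
tool_pos: [0.6307, -0.1131, 0.2084]
orientation: [-180.0, -0.1, 168.3]
force: [-0.3, 0.4, -0.9]
opening: 0.0401
rack-frame tcp [-85.04 -93.55  89.83] z 208.4 F [-0.3  0.4 -0.9] 8.2
rack-frame tcp [-85.16 -93.44  89.83] z 208.0 F [-0.2  0.2 -1.4] 8.25
```

View pics/w5.png

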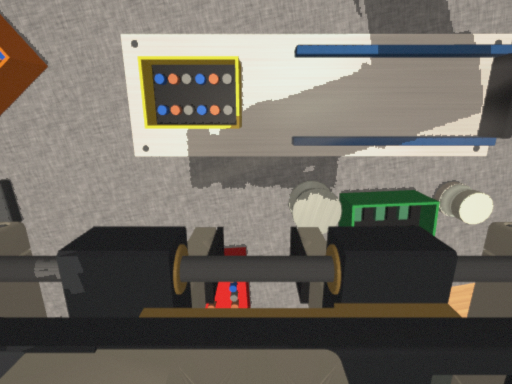

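Run:
```python
import pickle,cv2
s=pickle.load(open('w1.pkl','rb'));im=s['image']
cv2.imwrite('pics/wa.png',cv2.resize(im[25:165,115:305],None,fx=4,fy=4,interpolation=cv2.INTER_CUBIC)[:,:,::-1])
cv2.imwrite('pics/wb.png',cv2.resize(im[25:165,322:512],None,fx=4,fy=4,interpolation=cv2.INTER_CUBIC)[:,:,::-1])
```

```text
(no output)
```

View pics/wa.png

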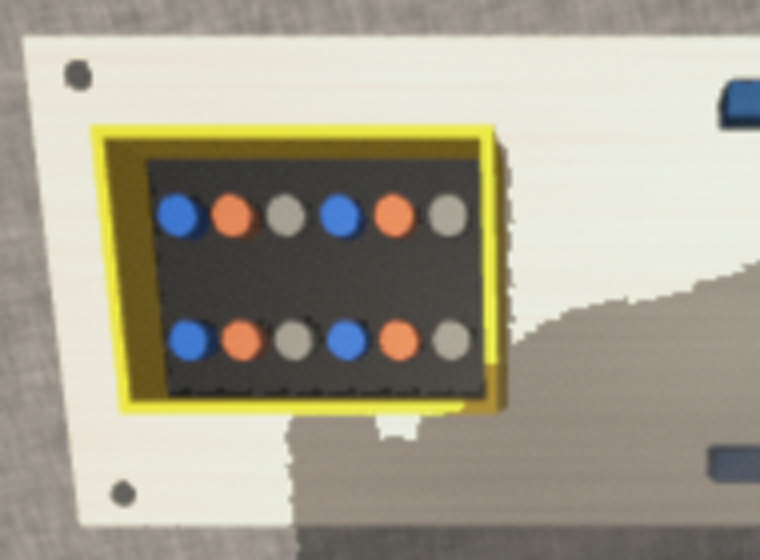

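View pics/wb.png

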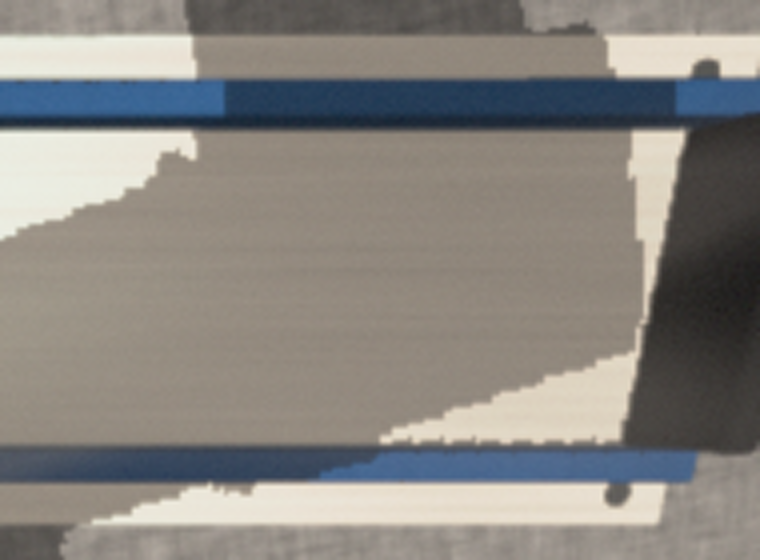

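```bash
sed -e 's/135+(u/115+(u/; s/,10+(v/,25+(v/; s/,20+(v/,25+(v/' -e '/^pts=/c pts=[(A(22,36),(-.24,.07,.004)),(A(78,525),(-.24,-.07,.004)),(B(661,524),(.21,-.07,.004)),(B(686,128),(.192,.045,.004)),(B(625,445),(.192,-.045,.004))]' -e '/^lines=/c lines=[(B(0,80),.055,.024),(B(700,80),.055,.024),(B(0,128),.045,.004),(B(600,128),.045,.004),(B(0,447),-.045,.004),(B(600,449),-.045,.004),(B(100,480),-.055,.024),(B(600,481),-.055,.024),(B(0,36),.07,.004),(B(300,524),-.07,.004)]' -e 's/^bp=.*; bl/bp=[A(91,126),A(493,126),A(497,410),A(120,412)]; bl/' pf.py > pf2.py; python3 pf2.py
```

```text
[ 5.56000e-01 -1.14000e-02  7.84118e+01] [ 0.6 -0.1  1.   0.  -0.3 -0.  -0.2  0.7 -1.2 -0.2  0.9  1.  -0.7 -0.7
  0.5  1.2 -0.9 -0.5  0.2 -0. ]
[ 0.5234 -0.1609 78.4043] [-0.4 -0.6  0.1 -0.7  0.3  1.  -0.   0.5]
[-1.5301e+02  1.9200e+00 -1.0000e-02]
```

```bash
python3 -m inch '[{"ax":0,"ay":0,"az":-10,"dx":5,"dy":-20,"dz":0,"fingers":40},{"ax":0,"ay":0,"az":-20,"dx":15,"dy":-45,"dz":0,"fingers":40},{"ax":0,"ay":0,"az":-30,"dx":30,"dy":-70,"dz":0,"fingers":40},{"ax":0,"ay":0,"az":-40,"dx":48,"dy":-95,"dz":0,"fingers":40},{"ax":0,"ay":0,"az":-50,"dx":66,"dy":-120,"dz":0,"fingers":40},{"ax":0,"ay":0,"az":-60,"dx":80,"dy":-140,"dz":0,"fingers":40},{"ax":0,"ay":0,"az":-70,"dx":90,"dy":-150,"dz":0,"fingers":40},{"ax":0,"ay":0,"az":-80,"dx":94.5,"dy":-150,"dz":0,"fingers":40}]'
python3 -m inch '[{"ax":0,"ay":0,"az":-10,"dx":0,"dy":0,"dz":20,"fingers":40},{"ax":0,"ay":0,"az":-10,"dx":0,"dy":0,"dz":60,"fingers":40},{"ax":0,"ay":0,"az":-10,"dx":0,"dy":0,"dz":100,"fingers":40},{"ax":0,"ay":0,"az":-10,"dx":0,"dy":0,"dz":110,"fingers":40},{"ax":0,"ay":0,"az":-10,"dx":0,"dy":0,"dz":110,"fingers":40}]'
python3 -c "
from h import *
RK[2]=78.45;RK[1]=-.0113
tcp()"; sed -i 's/^RK=.*/RK=np.array([.5560,-.0113,78.45])/' h.py
```

```text
clock: 9.25
tool_pos: [0.5071, -0.2416, 0.2082]
orientation: [179.8, -0.0, -111.4]
force: [0.7, 0.3, -0.2]
opening: 0.0399
clock: 9.88
tool_pos: [0.5083, -0.2411, 0.0991]
orientation: [179.9, -0.0, -101.6]
force: [0.2, 1.2, 0.4]
opening: 0.0398
rack-frame tcp [-234.68    0.71 -180.1 ] z 99.1 F [0.2 1.2 0.4] 9.875
```

```bash
python3 -m inch '[{"ax":0,"ay":0,"az":0,"dx":0,"dy":0.8,"dz":30,"fingers":40},{"ax":0,"ay":0,"az":0,"dx":0,"dy":0.8,"dz":60,"fingers":40},{"ax":0,"ay":0,"az":0,"dx":-5,"dy":0.8,"dz":65,"fingers":40},{"ax":0,"ay":0,"az":0,"dx":-10,"dy":0.8,"dz":65,"fingers":40},{"ax":0,"ay":0,"az":0,"dx":-15,"dy":0.8,"dz":65,"fingers":40},{"ax":0,"ay":0,"az":0,"dx":-19,"dy":0.8,"dz":65,"fingers":40},{"ax":0,"ay":0,"az":0,"dx":-22,"dy":0.8,"dz":65,"fingers":40},{"ax":0,"ay":0,"az":0,"dx":-25,"dy":0.8,"dz":65,"fingers":40}]'
python3 -m inch '[{"ax":0,"ay":0,"az":0,"dx":-2,"dy":0,"dz":0,"fingers":40},{"ax":0,"ay":0,"az":0,"dx":-5,"dy":0,"dz":0,"fingers":40},{"ax":0,"ay":0,"az":0,"dx":-9,"dy":0,"dz":0,"fingers":40},{"ax":0,"ay":0,"az":0,"dx":-13,"dy":0,"dz":0,"fingers":40},{"ax":0,"ay":0,"az":0,"dx":-17,"dy":0,"dz":0,"fingers":40},{"ax":0,"ay":0,"az":0,"dx":-21,"dy":0,"dz":0,"fingers":40},{"ax":0,"ay":0,"az":0,"dx":-25,"dy":0,"dz":0,"fingers":40},{"ax":0,"ay":0,"az":0,"dx":-30,"dy":0,"dz":0,"fingers":40}]'
python3 - <<'E'
from h import *
tcp()
for c in ['top','side']: 
    s=save(c,c+'2.png')
    crop=s['image'][145:230,185:340] if c=='top' else s['image'][105:255,185:325]
    cv2.imwrite(f'pics/{c}c2.png',cv2.resize(crop,None,fx=4,fy=4,interpolation=cv2.INTER_CUBIC)[:,:,::-1])
E
```

```text
clock: 10.88
tool_pos: [0.5132, -0.2164, 0.035]
orientation: [-180.0, -0.0, -101.6]
force: [-1.1, -2.7, 1.9]
opening: 0.0397
clock: 11.88
tool_pos: [0.519, -0.1866, 0.0345]
orientation: [180.0, 0.0, -101.7]
force: [-0.2, -1.5, 0.8]
opening: 0.04
rack-frame tcp [-179.12    1.16 -180.1 ] z 34.5 F [-0.2 -1.5  0.8] 11.875
```

View pics/topc2.png

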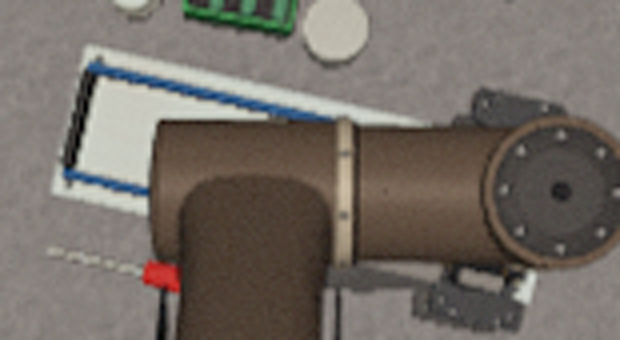

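View pics/sidec2.png

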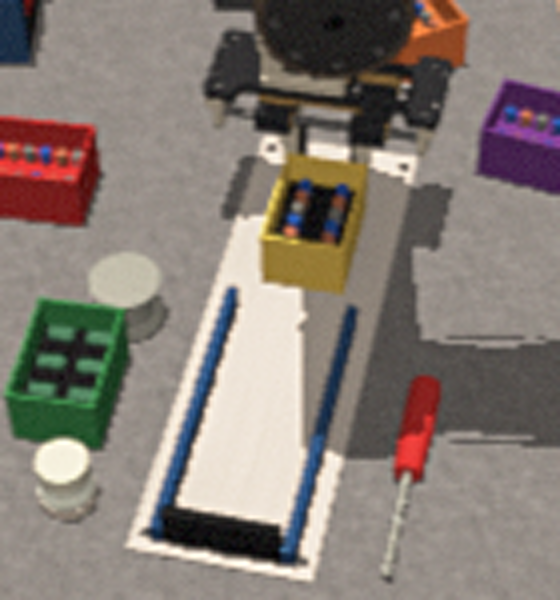

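```bash
cat > sd.py <<'E'
from h import *
import sys
bx=float(sys.argv[1])/1000
s=snapshot('side'); B0=T(RK,[(bx,.002,0)])[0]; B0=np.r_[B0[:2],RK[2]]
w=near(s,B0,BIN,25); m=binmask(s,w); b,e=fit([(s,m,w)],B0,BIN); print('side bin rel',rackrel(RK,b),round(e,1),m.sum()); tcp()
E
python3 sd.py -119
```

```text
side bin rel [-1.1704e+02  3.7300e+00  5.0000e-02] 34.1 757.0
rack-frame tcp [-178.83    1.2  -180.08] z 34.4 F [-0.3 -0.2 -0. ] 12.025
```

```bash
python3 -m inch '[{"ax":0,"ay":0,"az":0,"dx":-4,"dy":0,"dz":0,"fingers":40},{"ax":0,"ay":0,"az":0,"dx":-9,"dy":0,"dz":0,"fingers":40},{"ax":0,"ay":0,"az":0,"dx":-14,"dy":0,"dz":0,"fingers":40},{"ax":0,"ay":0,"az":0,"dx":-19,"dy":0,"dz":0,"fingers":40},{"ax":0,"ay":0,"az":0,"dx":-24,"dy":0,"dz":0,"fingers":40},{"ax":0,"ay":0,"az":0,"dx":-29,"dy":0,"dz":0,"fingers":40},{"ax":0,"ay":0,"az":0,"dx":-34,"dy":0,"dz":0,"fingers":40},{"ax":0,"ay":0,"az":0,"dx":-38,"dy":0,"dz":0,"fingers":40}]'
python3 sd.py -80;  python3 - <<'E'
from h import *
s=save('side','side3.png')
cv2.imwrite('pics/sidec3.png',cv2.resize(s['image'][105:255,185:325],None,fx=4,fy=4,interpolation=cv2.INTER_CUBIC)[:,:,::-1])
E
```

```text
clock: 13.02
tool_pos: [0.5267, -0.1493, 0.0346]
orientation: [-180.0, 0.0, -101.6]
force: [-0.1, -1.0, -1.3]
opening: 0.0396
side bin rel [-79.11   3.5    0.43] 39.4 788.0
rack-frame tcp [-140.74    0.92 -180.08] z 34.6 F [ 0.5  0.8 -0.3] 13.075
```

View pics/sidec3.png

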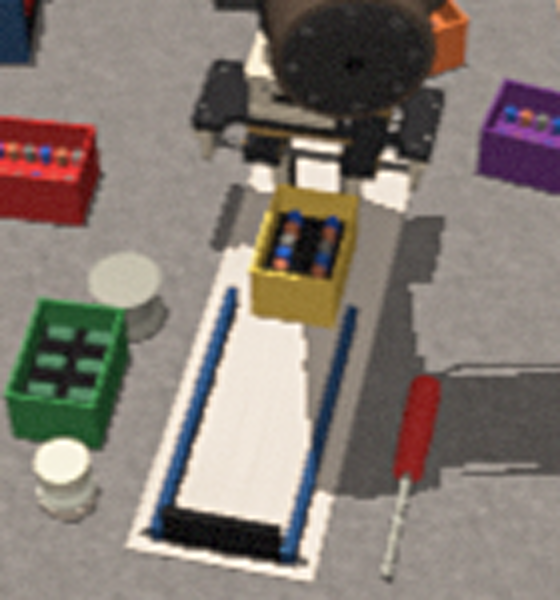

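```bash
python3 -m inch '[{"ax":0,"ay":0,"az":0,"dx":-4,"dy":-0.2,"dz":0,"fingers":40},{"ax":0,"ay":0,"az":0,"dx":-9,"dy":-0.6,"dz":0,"fingers":40},{"ax":0,"ay":0,"az":0,"dx":-14,"dy":-1,"dz":0,"fingers":40},{"ax":0,"ay":0,"az":0,"dx":-19,"dy":-1.4,"dz":0,"fingers":40},{"ax":0,"ay":0,"az":0,"dx":-24,"dy":-1.8,"dz":0,"fingers":40},{"ax":0,"ay":0,"az":0,"dx":-29,"dy":-2.2,"dz":0,"fingers":40},{"ax":0,"ay":0,"az":0,"dx":-34,"dy":-2.5,"dz":0,"fingers":40},{"ax":0,"ay":0,"az":0,"dx":-38,"dy":-2.5,"dz":0,"fingers":40}]'
python3 sd.py -41;  python3 - <<'E'
from h import *
s=save('side','side4.png')
cv2.imwrite('pics/sidec4.png',cv2.resize(s['image'][140:250,205:305],None,fx=5,fy=5,interpolation=cv2.INTER_CUBIC)[:,:,::-1])
E
```

```text
clock: 14.12
tool_pos: [0.537, -0.1126, 0.0346]
orientation: [-180.0, -0.0, -101.6]
force: [0.0, -2.1, 2.1]
opening: 0.0403
side bin rel [-41.36   0.86  -0.51] 39.0 818.0
rack-frame tcp [-102.68   -1.62 -180.08] z 34.6 F [0.1 0.5 0.4] 14.175
```

View pics/sidec4.png

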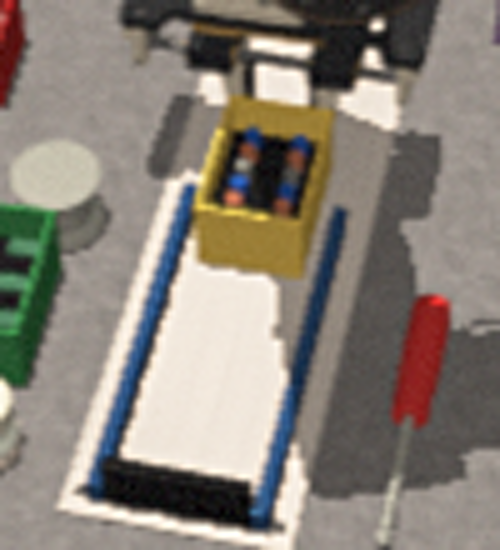

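```bash
python3 -m inch '[{"ax":0,"ay":0,"az":0,"dx":-4,"dy":0,"dz":0,"fingers":40},{"ax":0,"ay":0,"az":0,"dx":-9,"dy":0,"dz":0,"fingers":40},{"ax":0,"ay":0,"az":0,"dx":-14,"dy":0,"dz":0,"fingers":40},{"ax":0,"ay":0,"az":0,"dx":-19,"dy":0,"dz":0,"fingers":40},{"ax":0,"ay":0,"az":0,"dx":-25,"dy":0,"dz":0,"fingers":40},{"ax":0,"ay":0,"az":0,"dx":-31,"dy":0,"dz":0,"fingers":40},{"ax":0,"ay":0,"az":0,"dx":-37,"dy":0,"dz":0,"fingers":40},{"ax":0,"ay":0,"az":0,"dx":-42,"dy":0,"dz":0,"fingers":40}]'
python3 sd.py 1
python3 -m inch '[{"ax":0,"ay":0,"az":0,"dx":-4,"dy":0,"dz":0,"fingers":40},{"ax":0,"ay":0,"az":0,"dx":-9,"dy":0,"dz":0,"fingers":40},{"ax":0,"ay":0,"az":0,"dx":-14,"dy":0,"dz":0,"fingers":40},{"ax":0,"ay":0,"az":0,"dx":-19,"dy":0,"dz":0,"fingers":40},{"ax":0,"ay":0,"az":0,"dx":-25,"dy":0,"dz":0,"fingers":40},{"ax":0,"ay":0,"az":0,"dx":-31,"dy":0,"dz":0,"fingers":40},{"ax":0,"ay":0,"az":0,"dx":-37,"dy":0,"dz":0,"fingers":40},{"ax":0,"ay":0,"az":0,"dx":-42,"dy":0,"dz":0,"fingers":40}]'
python3 sd.py 43;  python3 - <<'E'
from h import *
s=save('side','side5.png')
cv2.imwrite('pics/sidec5.png',cv2.resize(s['image'][140:250,205:305],None,fx=5,fy=5,interpolation=cv2.INTER_CUBIC)[:,:,::-1])
E
```

```text
clock: 15.22
tool_pos: [0.5453, -0.0714, 0.0345]
orientation: [180.0, 0.0, -101.6]
force: [-0.3, -2.1, -0.8]
opening: 0.0402
side bin rel [0.91 0.28 0.05] 32.6 860.0
rack-frame tcp [ -60.53   -1.74 -180.07] z 34.6 F [ 0.2  0.4 -0. ] 15.275
clock: 16.27
tool_pos: [0.5538, -0.0303, 0.0346]
orientation: [-180.0, -0.0, -101.6]
force: [-0.5, -2.8, 0.7]
opening: 0.0402
side bin rel [ 4.242e+01 -3.000e-02  1.150e+00] 35.7 892.0
rack-frame tcp [ -18.5    -1.81 -180.08] z 34.6 F [0.5 0.  0.4] 16.325
```

View pics/sidec5.png

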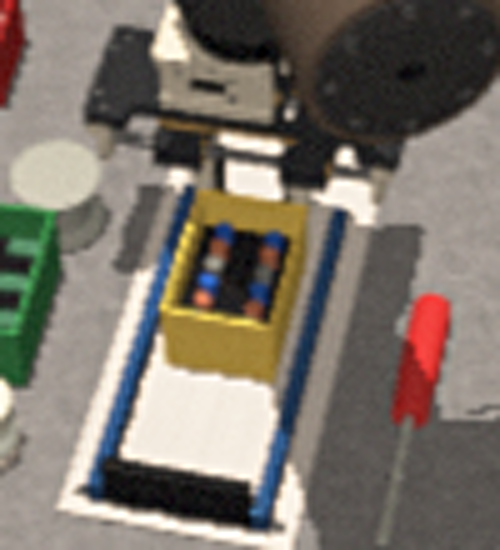

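```bash
cat > ov.py <<'E'
from h import *
import sys
s=snapshot('side'); k=6;ox,oy=205,140
im=cv2.resize(s['image'][oy:250,ox:305],None,fx=k,fy=k,interpolation=cv2.INTER_CUBIC)[:,:,::-1].copy()
def ln(P,col):
    q=(proj(s,T(RK,P))-[ox,oy]+.5)*k-.5; cv2.polylines(im,[np.round(q).astype(int)],False,col,1)
for y in(.045,-.045): ln([(-.04,y,.004),(.2,y,.004)],(0,0,255)); ln([(-.04,y,.024),(.2,y,.024)],(0,255,255))
bx,by,ba=float(sys.argv[1])/1000,float(sys.argv[2])/1000,0
for z in(.004,.059): ln([(bx+a*.05,by+b*.035,z) for a,b in[(-1,1),(1,1),(1,-1),(-1,-1),(-1,1)]],(255,0,255))
cv2.imwrite('pics/'+sys.argv[3],im)
E
python3 ov.py 42.4 0 ov1.png
```

```text
(no output)
```

View pics/ov1.png

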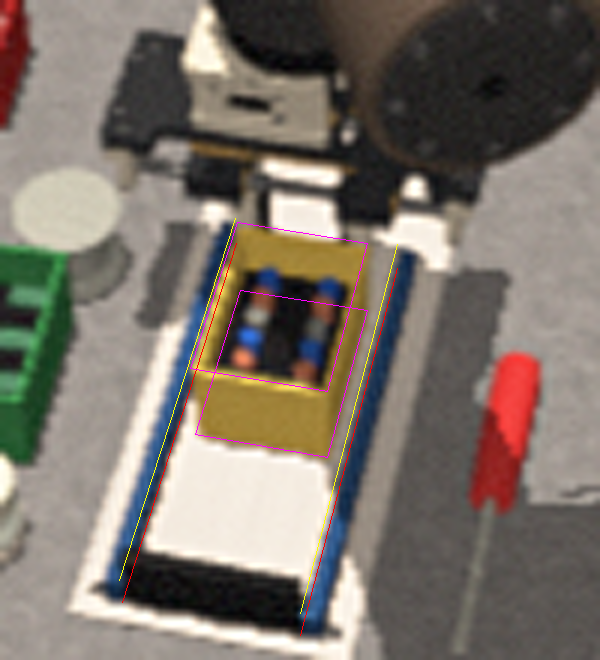

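```bash
python3 -m inch '[{"ax":0,"ay":0,"az":0,"dx":-4,"dy":0,"dz":0,"fingers":40},{"ax":0,"ay":0,"az":0,"dx":-9,"dy":0,"dz":0,"fingers":40},{"ax":0,"ay":0,"az":0,"dx":-14,"dy":0,"dz":0,"fingers":40},{"ax":0,"ay":0,"az":0,"dx":-19,"dy":0,"dz":0,"fingers":40},{"ax":0,"ay":0,"az":0,"dx":-25,"dy":0,"dz":0,"fingers":40},{"ax":0,"ay":0,"az":0,"dx":-31,"dy":0,"dz":0,"fingers":40},{"ax":0,"ay":0,"az":0,"dx":-37,"dy":0,"dz":0,"fingers":40},{"ax":0,"ay":0,"az":0,"dx":-42,"dy":0,"dz":0,"fingers":40}]'
python3 sd.py 85
python3 -m inch '[{"ax":0,"ay":0,"az":0,"dx":-4,"dy":0,"dz":0,"fingers":40},{"ax":0,"ay":0,"az":0,"dx":-9,"dy":0,"dz":0,"fingers":40},{"ax":0,"ay":0,"az":0,"dx":-14,"dy":0,"dz":0,"fingers":40},{"ax":0,"ay":0,"az":0,"dx":-19,"dy":0,"dz":0,"fingers":40},{"ax":0,"ay":0,"az":0,"dx":-24,"dy":0,"dz":0,"fingers":40},{"ax":0,"ay":0,"az":0,"dx":-29,"dy":0,"dz":0,"fingers":40},{"ax":0,"ay":0,"az":0,"dx":-33,"dy":0,"dz":0,"fingers":40},{"ax":0,"ay":0,"az":0,"dx":-36,"dy":0,"dz":0,"fingers":40}]'
python3 sd.py 121;  python3 ov.py 121 0 ov2.png
```

```text
clock: 17.42
tool_pos: [0.5623, 0.0109, 0.0345]
orientation: [180.0, 0.0, -101.6]
force: [-0.3, -1.8, -1.8]
opening: 0.04
side bin rel [83.88  0.19 -0.62] 37.3 946.0
rack-frame tcp [  23.54   -1.93 -180.07] z 34.6 F [-0.2  0.1  0.2] 17.475
clock: 18.48
tool_pos: [0.5695, 0.0459, 0.0346]
orientation: [-180.0, -0.0, -101.6]
force: [-1.3, -3.4, 1.9]
opening: 0.04
side bin rel [1.1976e+02 9.0000e-02 8.6000e-01] 34.0 989.0
rack-frame tcp [  59.11   -1.87 -180.08] z 34.6 F [-0.9 -1.4  0.6] 18.525
```

View pics/ov2.png

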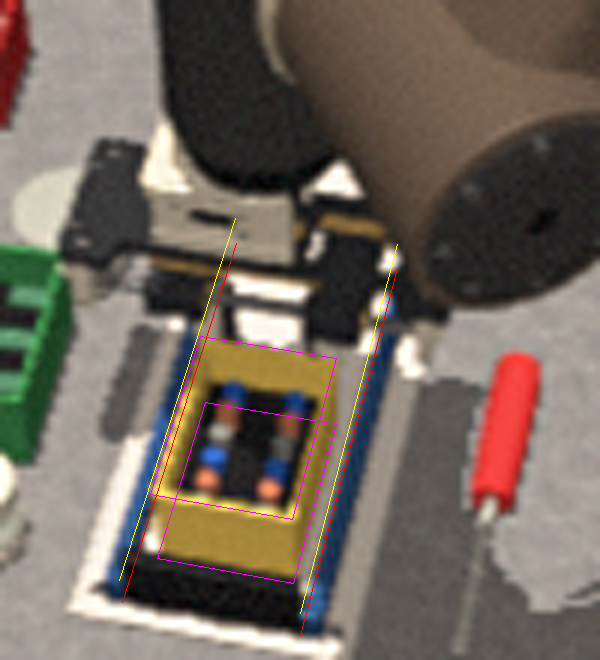

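```bash
python3 -m inch '[{"ax":0,"ay":0,"az":0,"dx":-3,"dy":0,"dz":0,"fingers":40},{"ax":0,"ay":0,"az":0,"dx":-6,"dy":0,"dz":0,"fingers":40},{"ax":0,"ay":0,"az":0,"dx":-9,"dy":0,"dz":0,"fingers":40},{"ax":0,"ay":0,"az":0,"dx":-12,"dy":0,"dz":0,"fingers":40},{"ax":0,"ay":0,"az":0,"dx":-14,"dy":0,"dz":0,"fingers":40},{"ax":0,"ay":0,"az":0,"dx":-16,"dy":0,"dz":0,"fingers":40},{"ax":0,"ay":0,"az":0,"dx":-17,"dy":0,"dz":0,"fingers":40},{"ax":0,"ay":0,"az":0,"dx":-17,"dy":0,"dz":0,"fingers":40}]'
python3 sd.py 137;  python3 ov.py 137 0 ov3.png
```

```text
clock: 19.58
tool_pos: [0.573, 0.0626, 0.0346]
orientation: [-180.0, 0.0, -101.6]
force: [0.5, -2.3, 1.0]
opening: 0.0398
side bin rel [ 1.304e+02 -1.100e-01  7.800e-01] 140.1 880.0
rack-frame tcp [  75.76   -1.78 -180.1 ] z 34.5 F [-0.8 -0.9  0.2] 19.625
```

View pics/ov3.png

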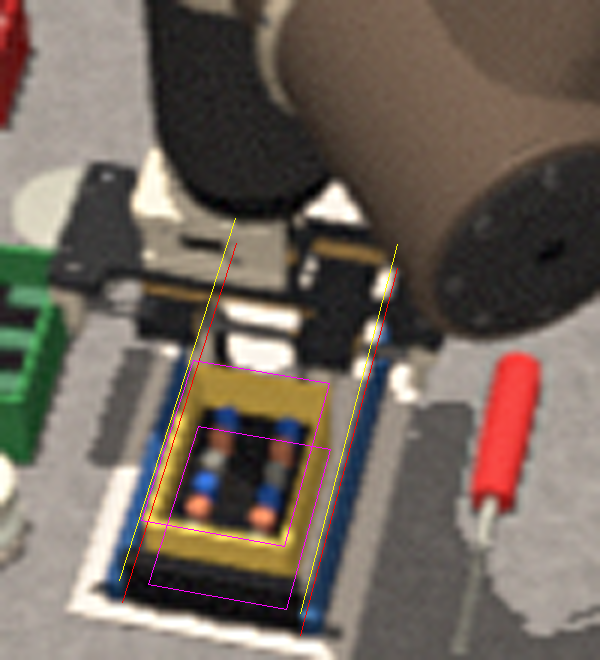

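Nearly there: the stop now hides the foot of the bin, which stands about 5 mm short. I'll do the last millimetres slowly, watching the force.

```bash
python3 -m inch '[{"ax":0,"ay":0,"az":0,"dx":-1,"dy":0,"dz":0,"fingers":40},{"ax":0,"ay":0,"az":0,"dx":-2,"dy":0,"dz":0,"fingers":40},{"ax":0,"ay":0,"az":0,"dx":-3,"dy":0,"dz":0,"fingers":40}]'
python3 -m inch '[{"ax":0,"ay":0,"az":0,"dx":-1,"dy":0,"dz":0,"fingers":40}]'
python3 -m inch '[{"ax":0,"ay":0,"az":0,"dx":-0.6,"dy":0,"dz":0,"fingers":40}]'
python3 -m inch '[{"ax":0,"ay":0,"az":0,"dx":-0.6,"dy":0,"dz":0,"fingers":40}]'
```

```text
clock: 20.05
tool_pos: [0.5735, 0.0653, 0.0345]
orientation: [180.0, -0.0, -101.6]
force: [-0.6, -1.3, 0.3]
opening: 0.04
clock: 20.18
tool_pos: [0.5737, 0.0663, 0.0345]
orientation: [180.0, -0.0, -101.6]
force: [0.2, -1.4, -0.4]
opening: 0.04
clock: 20.3
tool_pos: [0.5737, 0.0666, 0.0345]
orientation: [180.0, -0.0, -101.6]
force: [0.6, -6.2, 0.8]
opening: 0.0402
clock: 20.42
tool_pos: [0.5737, 0.0666, 0.0345]
orientation: [180.0, -0.1, -101.6]
force: [0.8, -10.0, 0.7]
opening: 0.0404
```

Against the stop: the force rose to 10 N and the tip stopped advancing. I'll back off and look.

```bash
python3 -m inch '[{"ax":0,"ay":0,"az":0,"dx":2,"dy":0,"dz":0,"fingers":40},{"ax":0,"ay":0,"az":0,"dx":8,"dy":0,"dz":0,"fingers":40},{"ax":0,"ay":0,"az":0,"dx":20,"dy":0,"dz":0,"fingers":40},{"ax":0,"ay":0,"az":0,"dx":25,"dy":0,"dz":-30,"fingers":40},{"ax":0,"ay":0,"az":0,"dx":60,"dy":0,"dz":-80,"fingers":40},{"ax":0,"ay":0,"az":0,"dx":110,"dy":0,"dz":-110,"fingers":40},{"ax":0,"ay":0,"az":0,"dx":160,"dy":0,"dz":-140,"fingers":40},{"ax":0,"ay":0,"az":0,"dx":180,"dy":0,"dz":-150,"fingers":40}]'
python3 -m inch '[{"ax":0,"ay":0,"az":0,"dx":0,"dy":0,"dz":0,"fingers":40},{"ax":0,"ay":0,"az":0,"dx":0,"dy":0,"dz":0,"fingers":40}]'
python3 ov.py 142 0 ov4.png
python3 - <<'E'
from h import *
s=save('top','top6.png')
cv2.imwrite('pics/topc6.png',cv2.resize(s['image'][115:245,185:345],None,fx=5,fy=4.6,interpolation=cv2.INTER_CUBIC)[:,:,::-1])
B0=np.r_[T(RK,[(.142,0,0)])[0][:2],RK[2]]
w=near(s,B0,BIN,25); m=binmask(s,w); b,e=fit([(s,m,w)],B0,BIN); print('top bin rel',rackrel(RK,b),round(e,1),m.sum()); tcp()
E
```

```text
clock: 21.42
tool_pos: [0.5375, -0.1112, 0.1867]
orientation: [-179.8, 0.1, -101.8]
force: [0.7, 0.1, -0.5]
opening: 0.0401
clock: 21.68
tool_pos: [0.5373, -0.1084, 0.1836]
orientation: [179.9, -0.0, -101.7]
force: [1.0, 0.9, 0.2]
opening: 0.04
top bin rel [ 306.25 -126.95  -69.32] 134.0 134.0
rack-frame tcp [ -98.46   -1.15 -180.04] z 183.5 F [ 0.3 -1.  -0.3] 21.775
```

View pics/ov4.png

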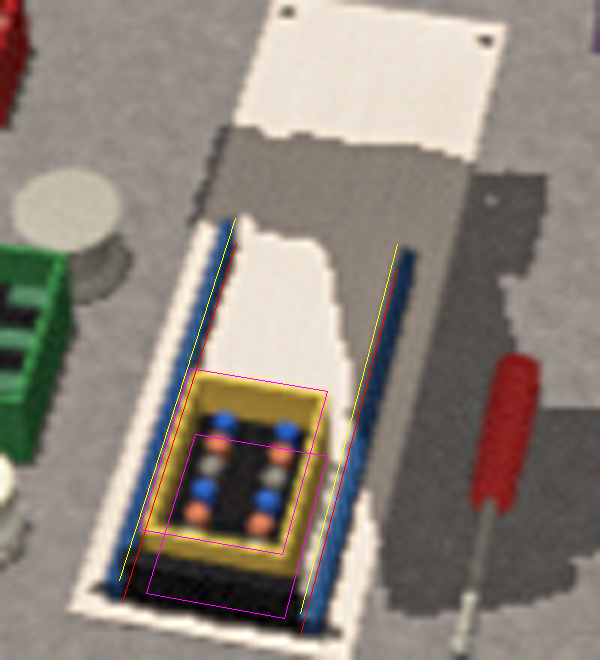

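View pics/topc6.png

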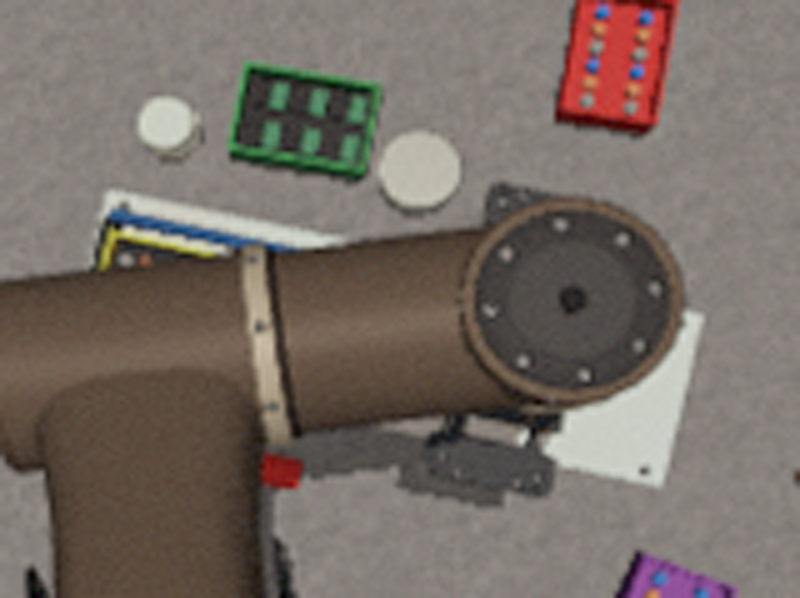

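The side view shows the bin flat and central between the rails, its rim matching the model drawn at x = 142 mm. The bystanders in view are where they were, and the hand is clear.

```bash
python3 -c "
from plant import *
print(close_job()); print(get_obs()['clock'])"
```

```text
the job is handed in; nothing more can be done
None
the job is handed in; nothing more can be done
```

The yellow bin is at the end stop, and the job was handed in at about 22 s of the 56 s allowed; no verdict is reported.

**What I did:** The wrist camera put the bin about 5 mm off centre and 2.7° askew. I straightened it with a sideways two-finger push on its far long side. I then pushed it down the lane from behind, with the fingertips at about 34 mm, above the tops of the rails. At the mouth it sat about 3 mm off centre, so I steered it back 2.5 mm.

**Stop contact:** At the stop the wrist force rose from about 2 N to 10 N and the fingertips stopped advancing. I then backed off and raised the hand to 184 mm, clear of everything.

**Last checks:**
- **Bin pose:** In the side view the bin's rim matches a bin drawn at x = 142 mm, y = 0 in the rack frame. It looks flat and straight.
- **Bystanders:** The ones in the final close-up views look unmoved. The multimeter, brush and stand were outside those crops, and the hand went nowhere near them at low height.

**Checks that failed or disagreed:**
- **Top camera:** Its final bin fit is invalid because the arm hid most of the bin.
- **Side camera:** Its fit 5 mm short of the stop is unreliable too (it gave x = 130 mm where I expected about 137), because the stop hid the foot of the bin.
- **Lateral position:** The side and wrist cameras differed by about 1 to 2 mm, within the 10 mm clearance on each side.

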